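Raise the telescopic menu sign beside the crepe counter window and hold it up

TASK

The little menu sign by the serving window is pushed all the way down: take it by its grip so that your fingers squeeze in the red release button, and, keeping the button squeezed, draw the sign gently straight up past the first stop to the second stop, as high as it goes, and do not let it drop back. Leave the two sauce bottles, the lidded tub and the little clear pot standing where they are. Finish while still holding the sign up there by the grip with the button squeezed in, so that I can tighten the collar: do not let go.

Things in the scene. Friction and masses are not known exactly. Their poses are not given: they have to be found in the camera images.
- stand: telescopic stand of the menu sign, bolted down. Origin: centre of its underside, on the counter, on the mast axis; z up; +x is the side the sign faces, -y the side of the red button. Foot disc 140 mm across, 12 mm high; aluminium outer tube 25 mm across; a grey grip on top of the inner steel mast (19 mm across). Mast, grip, sign and button belong to it; they weigh 0.25 to 0.5 kg
- grip (a point): middle of the grip, on the mast axis, 175 mm above the counter when down; rises with the mast; axes as the stand. Upright grey block 24 mm (x) by 26 mm (y) by 50 mm high (25 mm above and below), free above and on both y sides. Close the fingers along y: one on the red button (-y face), one on the plain +y face. 34 mm over the button when it is out, 28 mm when in
- button_face (a point): middle of the outer face of the red release button, on the -y side of the grip at the height of grip: 21 mm from the mast axis when out, 15 mm when pressed in. The face is 16 mm (x) by 30 mm high
- sign (a point): middle of the sign, 48 mm to +x of the mast axis and 79 mm below grip, rising with the mast: a black-framed card 160 mm wide (y), 112 mm high (z), 8 mm thick (x). Its top edge is 2 mm above the underside of the grip
- collar_top (a point): centre of the top of the black clamp collar, 36 mm across, on the mast axis, 145 mm above the counter; fixed. Its screw knob sticks out 36 mm to -x, 12 mm lower. A black ring on the mast comes out just above the collar at the first stop, a pair of red rings at the second
- mast (a joint): height of the mast above fully down, m: 0 down (start), 0.050 first stop, 0.100 second stop, which is also the hard end of travel. Slides with 1.5 N of friction besides its weight. With the button out a catch locks it at each of the three places; with the button held in it runs freely, also through the first stop; let out between stops, the button's catch rubs and the sign stays there or sinks to the stop below
- release (a joint): travel of the red button into the grip (towards the stand's +y), m: 0 out, 0.006 fully in. Spring: about 2 N to start, 7 N fully in; the catch is free beyond 0.0045
- choco_bottle: dark brown squeeze bottle standing on its white cap, 54 mm across, 147 mm tall, 0.28 kg; origin at the centre of its underside. Leave alone
- caramel_bottle: amber squeeze bottle standing on its white cap, 54 mm across, 147 mm tall, 0.28 kg; origin at the centre of its underside. Leave alone
- tub: pale food tub with a white lid, 146 x 102 mm, 58 mm high; origin at the centre of its underside. Leave alone
- pot: small clear open pot, 68 mm across, 36 mm high; origin at the centre of its underside. Leave alone
Things that resemble listed ones, but are neither listed nor needed, are in the scene too. What is shaped like the stand but green, purple or yellow is not meant.

How it is judged:
By the outcome, as a careful person would: the job done as asked, in the order asked, and still so for the second after the job is handed in, while the arm keeps its last pose, push and grip.
It also fails if it takes over 32 s, if anything falls off the work surface, if the arm or the gripper's body presses on something with over 40 N, if the wrist force passes 120 N, or if a joint passes its speed limit or range.

ROBOT

A 6-joint arm with a two-finger parallel gripper is mounted at the origin on the work surface. World frame = base frame: x ahead of the robot, y to its left, z up, the work surface at z = 0. Lengths are in mm, angles in rad, forces in N, time in s.
With the tool pointing down it reaches from about 350 to 875 mm from the base axis. Payload 15.5 kg.
Tool frame: the origin (TCP) lies midway between the tips of the shut fingers; the grasp point (between the pads) lies 19 mm behind it; z points along the fingers, y is the line along which they close (so a half turn about z gives the same grasp; the last joint's range is limited). The gripper opens to 85 mm and grips with 20 to 120 N. Pads are 22 mm wide; open, the fingers measure 114 mm over their backs; the gripper's body (76 mm by 85 mm) begins 54 mm behind the grasp point. The pads swing forward as they close: fully open they stand 13 mm farther back than shut.
Start: joints at [-1.23, 0.494, 1.345, -0, 1.302, -0.096], TCP at [263.836, -566.584, 231.277] pointing down, gripper open.
Joint ranges: [-2.91, 2.91], [-0.82, 2.16], [0.22, 2.67], [-1.22, 4.37], [0.12, 2.79], [-3.08, 3.08]. Speed limits (rad/s): [1.89, 1.89, 2.57, 3.01, 3.01, 3.01].

INTERFACE

Orientations are given as [roll, pitch, yaw] about the fixed x, y, z axes, in that order (R = Rz(yaw) Ry(pitch) Rx(roll)).
In Python, from station import ctrl gives the robot as it stands.
- The arm moves only by the tool send_rows, never from a script. Its argument "series" is a list of rows, each a list of 5 numbers: the shift along the tool's x, y, z in units of 10 cm (1.0 is 10 cm), then the turn about the tool's z in units of pi rad (1.0 is pi rad), then the closure in counts, from 0 (fully open) to 255 (shut). In form: [[x, y, z, twist, hand], ...]. A call has 1 to 20 rows; each row shifts and turns the commanded pose from where the row before left it, along the tool's axes as they then stand; what a row does not reach is not made up. A row lasts 1/10 s, in which the tool goes at most 50 mm and 8.59 degrees, less where a joint would pass 70% of its speed; a pose out of reach is approached as far as the arm can. A call with a number of a shift or a turn outside -1 to 1 is refused whole. A call with a gripper value outside its range is refused whole. The fingers move at their own pace and stop on an object; the grip force is fixed at half the most. Time passes only in rows, so rows that do not move let the fingers close. It gives the time, the measured TCP pose, the force, the opening and the grip force at its end, in the units of the state.
- ctrl.observe(): the state, without advancing time (a new reading comes with each control period).
- ctrl.read_camera(name): name is "scene" or "top"; returns a dict with "img" (384x512x3 uint8, red, green, blue), "mtx" (3x3 intrinsics, pixels), "R" (3x3) and "t" (3): a world point X has camera coordinates R X + t. Camera axes: x right, y down, z forward; pixel columns grow to the right and rows downward; lengths in mm; the calibration is good to about 2 mm. A picture is of the moment at which its call begins. There is no depth.
- ctrl.hand_in(): hands the job in; it is judged then, once.
The state is a dict: "time_s": time; "qpos": joint angles; "dq": joint speeds; "effort": joint torques, N m; "eef_pos": TCP position; "tool_rot": TCP orientation; "ft_force": force on the tool from outside, world axes, zero at the start; "moment": the same for the moment, N m; "finger_gap": opening from 0.0 (shut) to 1.0 (fully open); "grasp_force": force on a finger pad.
Only numpy, scipy, OpenCV 4.12 (cv2) and the standard library are available. Lean on these libraries where they do the work, as an engineer would, in place of code of your own. Each camera call takes 0.05 s, during which the arm holds its last target. There are 200 camera calls.

## Working session

There is one attempt and no reset: what is moved stays moved. The work goes in short steps, Python scripts to look and compute and a tool call to move; the robot and the scene stay as the last step left them, time stands still between calls to the robot, and variables do not carry over. Pictures are saved under pics/ and viewed, at most 10 in all, crops included, and the job is handed in when it is done.

Besides the shell and the picture viewer there is one more tool, called after ">>>" by a JSON object that holds its "fn" and its "kwargs". send_rows: Moves the arm, as the interface text tells. Shifts and turns lie within -1 to 1; 1 stands for 10 cm of shift or pi rad of turn. Its arguments: {"type":"object","properties":{"series":{"type":"array"}},"required":["series"]}

```bash
mkdir -p pics
cat > h.py <<'E'
import numpy as np, cv2
from station import ctrl
def shot(n,f,crop=None,s=1):
    c=ctrl.read_camera(n); im=c["img"][:,:,::-1]
    if crop: a,b,d,e=crop; im=im[b:e,a:d]
    cv2.imwrite("pics/"+f,cv2.resize(im,None,fx=s,fy=s,interpolation=cv2.INTER_CUBIC)); return c
def proj(c,X):
    p=c["mtx"]@(c["R"]@np.array(X,float)+c["t"]); return p[:2]/p[2]
def ray(c,uv):
    d=c["R"].T@np.linalg.inv(c["mtx"])@np.array([*uv,1.]); return -c["R"].T@c["t"],d
def atz(c,uv,z):
    o,d=ray(c,uv); return o+d*(z-o[2])/d[2]
def tri(l):
    A=0;b=0
    for c,uv in l:
        o,d=ray(c,uv); d=d/np.linalg.norm(d); P=np.eye(3)-np.outer(d,d); A=A+P; b=b+P@o
    X=np.linalg.solve(A,b); return X,[proj(c,X)-uv for c,uv in l]
E
python3 - <<'E'
from h import *
for n in("scene","top"):
    c=shot(n,n+"1.png",s=1.5); print(n,-c["R"].T@c["t"],c["R"][2])
s=ctrl.observe();print(s["time_s"],s["eef_pos"],s["tool_rot"],s["ft_force"],s["finger_gap"])
E
```

```text
scene [998.05647994 377.69985335 728.30250678] [-0.51163906 -0.45125279 -0.73116099]
top [ 513.92407444   -8.52573952 1201.12143437] [ 0.04818977  0.02001493 -0.99863765]
0.1 [ 263.76464561 -566.25507982  230.7722829 ] [-3.14050289e+00 -1.03869125e-04  4.35869577e-01] [-0.35070501 -0.21355977 -0.5683204 ] 1.0008178375092094
```

View pics/scene1.png

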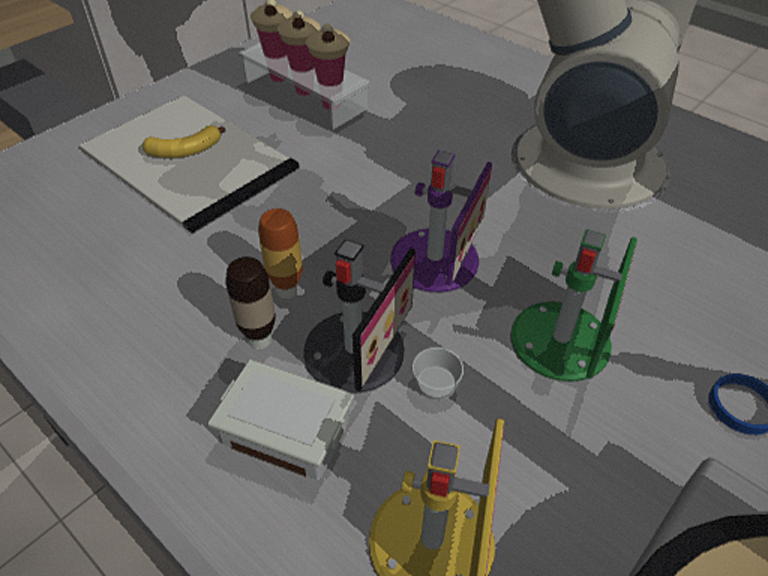

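View pics/top1.png

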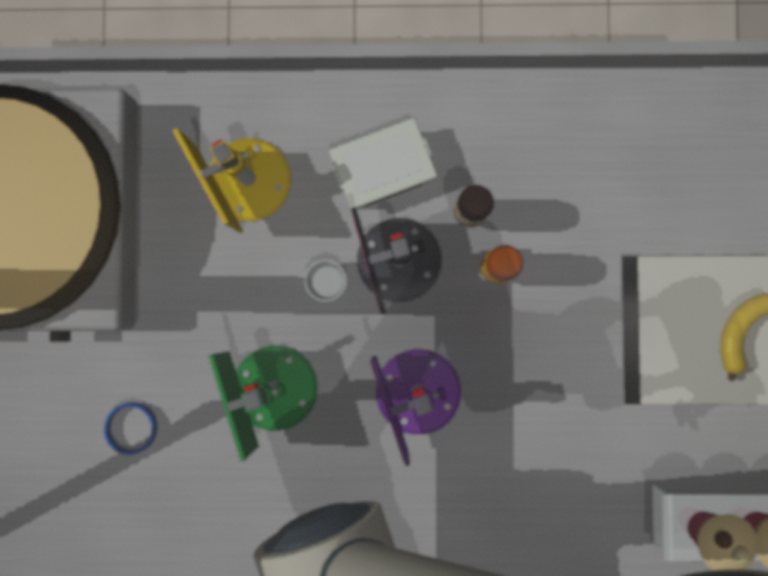

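The scene image (1.5x) shows four stand look-alikes: black foot at (350,260), purple (440,175), green (590,250) and yellow (440,470). I choose the black-footed one with the grey grip, which sits at top (398,245). I'll check it in a close crop.

Run:
```python
from h import *
a=ctrl.read_camera("scene")["img"][:,:,::-1][150:270,190:290]
b=ctrl.read_camera("top")["img"][:,:,::-1][130:220,220:320]
f=lambda i,h:cv2.resize(i,(400,h),interpolation=cv2.INTER_NEAREST)
im=np.zeros((480,800,3),np.uint8);im[:480,:400]=f(a,480);im[:360,400:]=f(b,360)
cv2.imwrite("pics/crop1.png",im)
```

```text
(no output)
```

View pics/crop1.png

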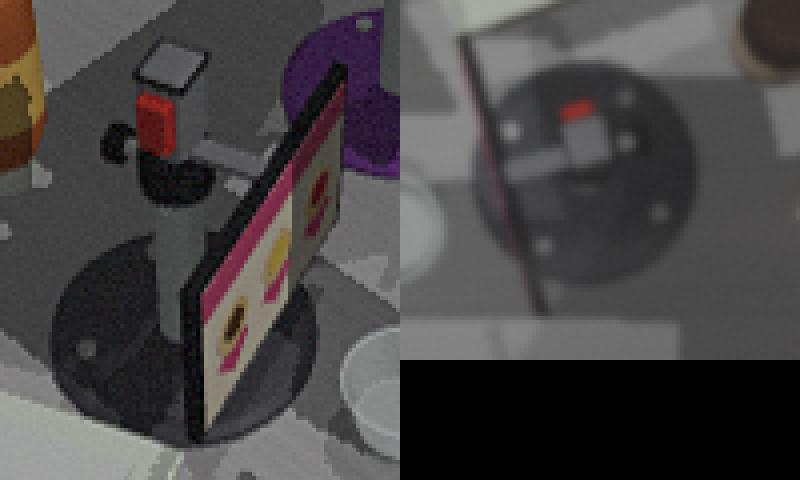

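Left crop: black collar, grey grip with its top centre at scene px (233,166), and red button facing the camera. Right crop: grip top at px (266.5,164.7), foot at (266,173), sign top edge running from (235.5,139) to (255,208). This is the right stand.

Run:
```python
from h import *
s=ctrl.read_camera("scene");t=ctrl.read_camera("top")
X,r=tri([(s,(232.9,165.6)),(t,(266.3,164.6))]);print("grip top",X,r)
print("scene@200",atz(s,(232.9,165.6),200),"top@200",atz(t,(266.3,164.6),200))
print("foot",atz(t,(265.9,173.1),12))
a,b=atz(t,(235.4,139.2),152),atz(t,(254.6,207.6),152);d=a-b
print("sign",a,b,np.linalg.norm(d),"stand yaw (-y dir = a-b):",np.arctan2(d[1],d[0])+np.pi/2,"mid",(a+b)/2)
print("bottle",atz(t,(474/1.5,204/1.5),147),atz(t,(505/1.5,262/1.5),147),"tub",atz(t,(435/1.5,178/1.5),58))
# segment red button, foot ellipse
for n,c,box in(("s",s,(215,165,240,195)),("t",t,(255,150,275,165))):
    im=c["img"].astype(int);x0,y0,x1,y1=box;k=im[y0:y1,x0:x1]
    m=(k[...,0]>110)&(k[...,1]<80)&(k[...,2]<80);v,u=np.nonzero(m);print(n,u.mean()+x0,v.mean()+y0,u.min()+x0,u.max()+x0,v.min()+y0,v.max()+y0)
    if n=="s":print("button z175 scene",atz(c,(u.mean()+x0,v.mean()+y0),175))
```

```text
grip top [615.39075932 -18.12364712 200.17088071] [array([0.03718189, 0.00219952]), array([ 0.02342035, -0.02128781])]
scene@200 [615.30688119 -18.30386597 200.        ] top@200 [615.36413336 -18.07674714 200.        ]
foot [613.49396503 -18.81381873  12.        ]
sign [675.93401152  48.40906125 152.        ] [527.22310644   7.03444232 152.        ] 154.35929638539739 stand yaw (-y dir = a-b): 1.8421553656171747 mid [601.57855898  27.72175179 152.        ]
bottle [ 682.78350491 -126.99097453  147.        ] [ 598.18636061 -170.95262521  147.        ] tub [738.69044797 -75.92817169  58.        ]
s 229.76 178.72 224 233 173 187
button z175 scene [625.23319548 -17.68047794 175.        ]
t 263.95 157.25 261 267 156 159
```

Grip is at (615,-18) and triangulates to a top height of 200 mm. Stand yaw is 1.84: the sign centre predicted from it is (602,28), against (601.6,27.7) measured. I'll rise first, then travel over.

>>> {"fn": "send_rows", "kwargs": {"series": [[0,0,-0.3,0,0],[0,0,-0.3,0,0],[0,0,-0.3,0,0],[0.343,-0.218,0,0,0],[0.343,-0.218,0,0,0],[0.343,-0.218,0,0,0],[0.343,-0.218,0,0,0],[0.343,-0.218,0,0,0],[0.343,-0.218,0,0,0],[0.343,-0.218,0,0,0],[0.343,-0.218,0,0,0],[0.343,-0.218,0,0,0],[0.343,-0.218,0,0,0],[0.343,-0.218,0,0,0],[0.343,-0.218,0,0,0],[0.343,-0.218,0,0,0],[0.343,-0.218,0,0,0],[0.343,-0.218,0,0,0],[0.343,-0.218,0,0,0]]}}

```text
time_s: 2.2
eef_pos: [614.8, -17.1, 321.3]
tool_rot: [3.142, 0.0, 0.436]
ft_force: [0.7, -0.9, 0.8]
finger_gap: 0.999
grasp_force: 0.0
```

>>> {"fn": "send_rows", "kwargs": {"series": [[0,0,0,-0.045,0],[0,0,0,-0.045,0],[0,0,0,-0.045,0],[0,0,0,-0.045,0],[0,0,0,-0.045,0],[0,0,0,-0.045,0],[0,0,0,-0.045,0],[0,0,0,-0.045,0],[0,0,0,-0.045,0],[0,0,0,-0.043,0],[0,0,0,0,0],[0,0,0,0,0]]}}

```text
time_s: 3.4
eef_pos: [614.1, -18.7, 321.3]
tool_rot: [-3.142, -0.0, 1.839]
ft_force: [-0.1, -0.6, -0.3]
finger_gap: 0.998
grasp_force: 0.0
```

```bash
cat > st.py <<'E'
from h import *
s=ctrl.observe();r=s["tool_rot"]
from scipy.spatial.transform import Rotation as Ro
R=Ro.from_euler("xyz",r).as_matrix();p=np.array(s["eef_pos"])
print(s["time_s"],p,r,"F",s["ft_force"],"gap",s["finger_gap"],s["grasp_force"])
print("tool-frame offset to (616,-18.1,153):",R.T@(np.array([616,-18.1,153])-p),"yaw err",1.842-r[2])
E
python3 st.py
```

```text
3.4 [614.07724662 -18.71656654 321.26378351] [-3.14155148e+00 -2.61139733e-05  1.83898487e+00] F [-0.10817469 -0.63586077 -0.33528742] gap 0.998219875734867 0.0
tool-frame offset to (616,-18.1,153): [8.06306376e-02 2.02432820e+00 1.68263702e+02] yaw err 0.003015125182940448
```

Descend to just above the grip (fingers straddling its top), then take a close look.

>>> {"fn": "send_rows", "kwargs": {"series": [[0,0.02,0.3,0,0],[0,0,0.3,0,0],[0,0,0.3,0,0],[0,0,0.1,0,0],[0,0,0,0,0],[0,0,0,0,0]]}}

```text
time_s: 4.0
eef_pos: [616.7, -18.3, 222.6]
tool_rot: [3.14, 0.001, 1.842]
ft_force: [0.5, 0.5, -0.2]
finger_gap: 1.002
grasp_force: 0.0
```

```bash
python3 st.py; python3 -c "
from h import *
shot('scene','close1.png',(180,100,300,200),6)"
```

```text
4.0 [616.68604697 -18.27116931 222.56287109] [3.14023136e+00 5.65217232e-04 1.84201930e+00] F [ 0.46787199  0.53526084 -0.15033781] gap 1.002268490057704 0.0
tool-frame offset to (616,-18.1,153): [ 0.38802889 -0.70980446 69.56176108] yaw err -1.92980411353183e-05
```

View pics/close1.png

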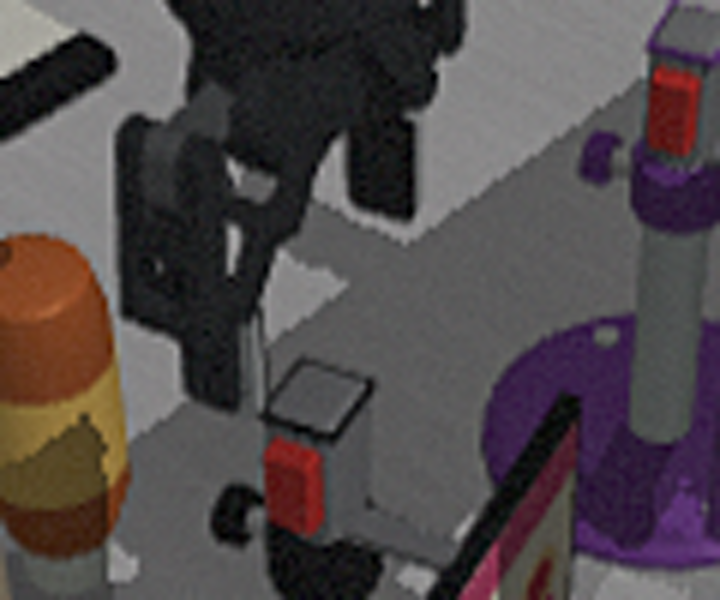

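The crop shows the open fingers, tips at about (215,400) and (385,215), straddling above the grip, whose top centre is at (320,395). The bottle is clear at left. Descend.

>>> {"fn": "send_rows", "kwargs": {"series": [[0,0,0.15,0,0],[0,0,0.15,0,0],[0,0,0.15,0,0],[0,0,0.15,0,0],[0,0,0.095,0,0],[0,0,0,0,0],[0,0,0,0,0]]}}

```text
time_s: 4.75
eef_pos: [616.6, -18.3, 152.7]
tool_rot: [3.14, 0.0, 1.843]
ft_force: [0.2, -0.7, 0.4]
finger_gap: 1.002
grasp_force: 0.0
```

```bash
python3 st.py; python3 -c "
from h import *
shot('scene','close2.png',(180,100,300,200),6)"
```

```text
4.75 [616.56577402 -18.2676035  152.72946198] [3.14047609e+00 4.45252371e-04 1.84302375e+00] F [ 0.15132804 -0.69270586  0.39869001] gap 1.0015006793901173 0.0
tool-frame offset to (616,-18.1,153): [ 0.31343482 -0.49957169 -0.27123558] yaw err -0.0010237502488443795
```

View pics/close2.png

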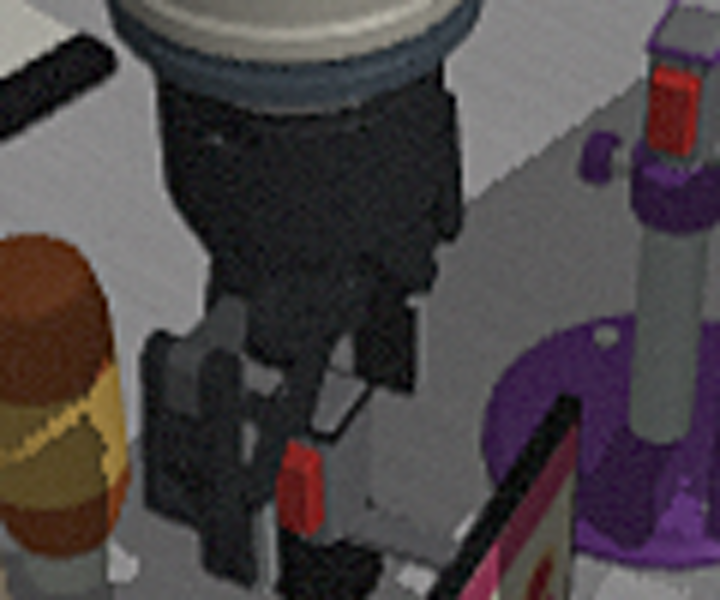

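The fingers straddle the grip, with the button at (300,490) between them and no contact. Closing.

>>> {"fn": "send_rows", "kwargs": {"series": [[0,0,0,0,100],[0,0,0,0,140],[0,0,0,0,160],[0,0,0,0,180],[0,0,0,0,210],[0,0,0,0,255],[0,0,0,0,255],[0,0,0,0,255],[0,0,0,0,255]]}}

```text
time_s: 5.7
eef_pos: [615.1, -18.6, 152.5]
tool_rot: [-3.14, 0.0, 1.843]
ft_force: [-12.3, -2.8, 15.2]
finger_gap: 0.3
grasp_force: 61.7
```

```bash
python3 st.py; python3 -c "
from h import *
shot('scene','close3.png',(180,100,300,200),6)"
```

```text
5.7 [615.09485531 -18.56863791 152.488638  ] [-3.14018337e+00  2.86805721e-04  1.84346566e+00] F [-12.28101716  -2.75328763  15.23948605] gap 0.2995581020257824 61.66252076625824
tool-frame offset to (616,-18.1,153): [ 0.20741936  0.99718846 -0.51282735] yaw err -0.001465660478472408
```

View pics/close3.png

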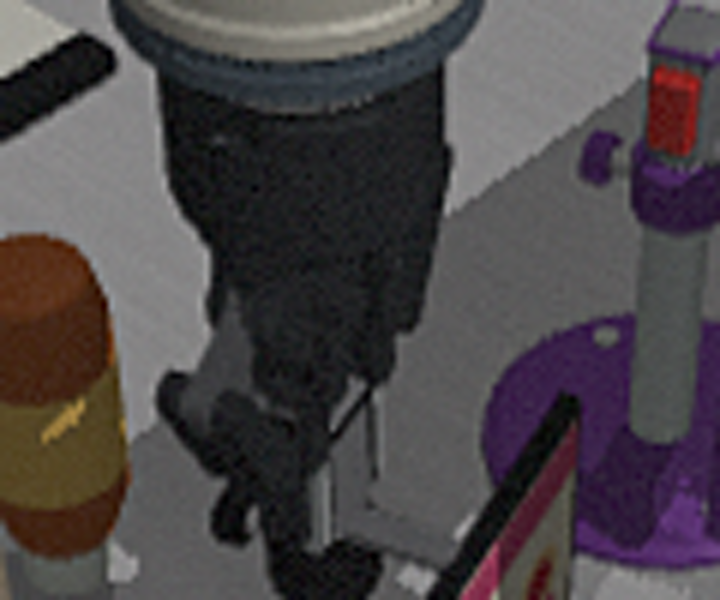

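Button squeezed: opening about 25.5 mm, 62 N. There is a small lateral load, so I'll relieve it by 1.5 mm and then start the lift slowly.

>>> {"fn": "send_rows", "kwargs": {"series": [[0,-0.015,0,0,255],[0,0,-0.01,0,255],[0,0,-0.02,0,255],[0,0,-0.03,0,255],[0,0,-0.03,0,255],[0,0,-0.03,0,255],[0,0,-0.03,0,255],[0,0,0,0,255]]}}

```text
time_s: 6.55
eef_pos: [615.0, -18.6, 166.9]
tool_rot: [3.141, 0.0, 1.843]
ft_force: [4.3, 0.0, -3.2]
finger_gap: 0.3
grasp_force: 60.3
```

```bash
python3 st.py; python3 -c "
from h import *
shot('scene','close4.png',(180,100,300,200),6)"
```

```text
6.55 [615.00394287 -18.58405617 166.88881654] [3.14093412e+00 2.71186977e-04 1.84340704e+00] F [ 4.2526796   0.01035905 -3.22183457] gap 0.2995559202842379 60.347299575805664
tool-frame offset to (616,-18.1,153): [ 0.201762    1.08045811 13.88947686] yaw err -0.001407035596854067
```

View pics/close4.png

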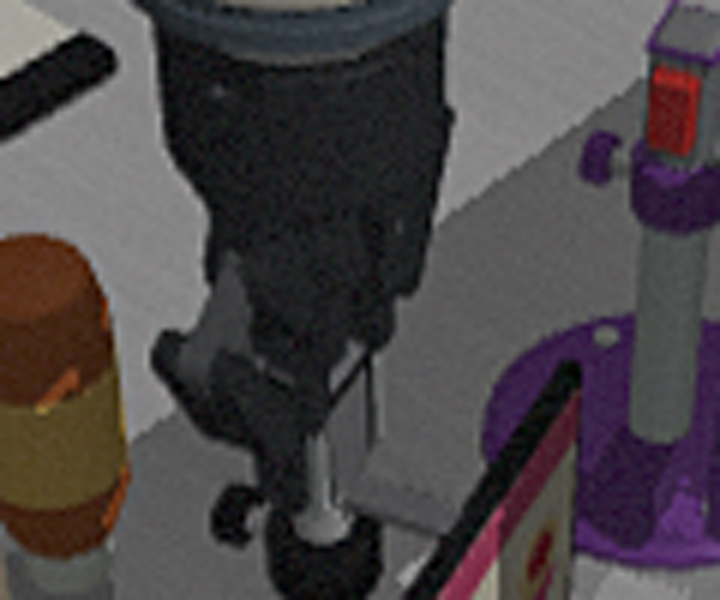

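The sign rises with the grip, steel mast showing above the collar at (325,510), with only about 3 N of drag. I'll go on to just short of the end stop.

>>> {"fn": "send_rows", "kwargs": {"series": [[0,0,-0.04,0,255],[0,0,-0.05,0,255],[0,0,-0.05,0,255],[0,0,-0.05,0,255],[0,0,-0.05,0,255],[0,0,-0.05,0,255],[0,0,-0.05,0,255],[0,0,-0.05,0,255],[0,0,-0.05,0,255],[0,0,-0.05,0,255],[0,0,-0.05,0,255],[0,0,-0.05,0,255],[0,0,-0.05,0,255],[0,0,-0.05,0,255],[0,0,-0.05,0,255],[0,0,-0.04,0,255],[0,0,-0.02,0,255],[0,0,0,0,255]]}}

```text
time_s: 8.4
eef_pos: [615.0, -18.5, 246.9]
tool_rot: [3.141, 0.0, 1.843]
ft_force: [5.8, 0.5, -3.1]
finger_gap: 0.294
grasp_force: 60.5
```

>>> {"fn": "send_rows", "kwargs": {"series": [[0,0,-0.01,0,255],[0,0,-0.01,0,255],[0,0,-0.01,0,255],[0,0,0,0,255]]}}

```text
time_s: 8.8
eef_pos: [615.0, -18.6, 249.6]
tool_rot: [3.141, 0.0, 1.843]
ft_force: [6.2, 0.5, -3.5]
finger_gap: 0.303
grasp_force: 60.3
```

Free so far at about 97 mm; creep up to feel the end stop.

>>> {"fn": "send_rows", "kwargs": {"series": [[0,0,-0.01,0,255],[0,0,-0.01,0,255],[0,0,-0.008,0,255],[0,0,0,0,255],[0,0,0,0,255]]}}

```text
time_s: 9.3
eef_pos: [615.0, -18.6, 252.4]
tool_rot: [3.141, 0.0, 1.843]
ft_force: [6.8, 0.5, -3.9]
finger_gap: 0.298
grasp_force: 60.3
```

>>> {"fn": "send_rows", "kwargs": {"series": [[0,0,-0.005,0,255],[0,0,0,0,255],[0,0,0,0,255]]}}

```text
time_s: 9.6
eef_pos: [615.0, -18.6, 252.6]
tool_rot: [3.141, 0.0, 1.843]
ft_force: [8.2, 0.6, -8.3]
finger_gap: 0.296
grasp_force: 60.5
```

```bash
python3 st.py; python3 -c "
from h import *
shot('scene','end.png',(130,90,330,240),4)"
```

```text
9.6 [614.98744426 -18.5867364  252.56058959] [3.14119932e+00 3.50381820e-06 1.84325872e+00] F [ 8.18918506  0.58261623 -8.27255278] gap 0.295832291899861 60.47742784023285
tool-frame offset to (616,-18.1,153): [ 0.1966475   1.06702536 99.5610163 ] yaw err -0.0012587243707429252
```

View pics/end.png

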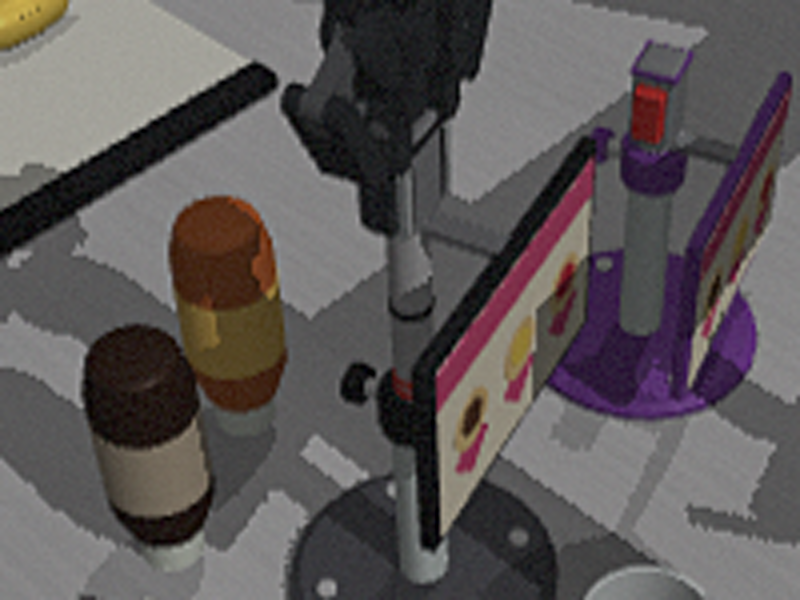

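The red rings are out just above the collar at (402,385), with the black ring higher at (410,305). The sign is up against the hard stop (about 8 N), the bottles and pot are undisturbed, and the button is still squeezed. Handing in.

```bash
python3 -c "
from station import ctrl
print(ctrl.hand_in())"
```

```text
the job is handed in; nothing more can be done
None
```

The menu sign is up at its second stop, with the red rings showing above the collar. The arm is still holding it by the grip with the button squeezed in, and the job was handed in at about 9.7 s.

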